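# Flip the sequencing-bay status paddle and log it

## Robot

A 6-joint arm with a two-finger parallel gripper is mounted at the origin on the work surface. World frame = base frame: x ahead of the robot, y to its left, z up, the work surface at z = 0. Lengths are in mm, angles in rad, forces in N, time in s.
With the tool pointing down it reaches from about 375 to 900 mm from the base axis. Payload 3.1 kg.
Tool frame: the origin (TCP) lies midway between the tips of the shut fingers; the grasp point (between the pads) lies 19 mm behind it (arm.grasp_offset is the distance from the TCP to the grasp point, in mm); x points along the fingers, y is the direction in which the jaws open and shut, and the axes are right-handed (so a half turn about x gives the same grasp; the last joint's range is limited). The gripper opens to 87 mm and grips with 3 to 60 N. Pads are 19 mm wide; open, the fingers measure 117 mm over their backs; the gripper's body (75 mm by 190 mm) begins 51 mm behind the grasp point.
Start: joints at [1.044, 0.527, 1.433, -0, 1.181, -0.178], TCP at [213.565, 587.355, 185.048] pointing down, gripper open.
Joint ranges: [-3.08, 3.08], [-0.75, 2.2], [0.22, 2.44], [-1.43, 4.57], [0, 2.65], [-2.85, 2.85]. Speed limits (rad/s): [2.79, 2.79, 3.14, 3.14, 3.14, 3.14].

## Interface

Orientations are given as a 3x3 rotation matrix whose columns are the frame's x, y, z axes.
In Python, from bench import arm, viewer gives the robot as it stands. Calls block until the motion is done:
- arm.movep(position, orientation): joint-space move of the TCP to a pose.
- arm.move_straight(position, speed=150, frame=None, force_limit=None): straight line of the TCP; frame=None keeps the orientation; speed is the mean speed in mm/s. With force_limit (N) it stops when the force on the tool has changed by that much, and returns True; else False.
- arm.movej(angles): joint-space move.
- arm.gripper_to(opening, grip_force=None): opening from 0.0 (shut) to 1.0 (fully open); grip_force is the grip in N (None keeps the last); returns when the fingers have stopped.
- arm.pause(seconds).
- arm.inverse_kinematics(position, orientation): joint angles nearest the present ones, or None.
- viewer.snapshot(name): name is "scene" or "top" or "wrist"; returns the picture (400x640x3 uint8, red, green, blue); there is no depth.
- viewer.calibration(name): a dict with "K" (3x3 intrinsics, pixels), "D" ([k1, k2, p1, p2, k3] as OpenCV has them; the pictures are not rectified), "R" (3x3) and "t" (3): a world point X has camera coordinates R X + t. Camera axes: x right, y down, z forward; pixel columns grow to the right and rows downward; lengths in mm; the calibration is good to about 2 mm. A picture is of the moment at which its call begins: read the wrist's pose just before it. calibration takes no time and is no camera call; for the wrist camera it gives the pose at the moment of the call.
A pose or a line that the arm cannot do raises arm.IKError and nothing moves.
- arm.job_done(): hands the job in, once; it reports no verdict.
Readings, each from a call of its own:
- arm.get_time(): time.
- arm.get_qpos(): joint angles.
- arm.get_dq(): joint speeds.
- arm.get_joint_efforts(): joint torques, N m.
- arm.get_tool_pos(): TCP position.
- arm.get_tcp_rot(): TCP orientation.
- arm.get_contact_force(): force on the tool from outside, world axes, zero at the start.
- arm.get_torque(): the same for the moment, N m.
- arm.get_width(): opening from 0.0 (shut) to 1.0 (fully open).
Only numpy, scipy, OpenCV 4.12 (cv2) and the standard library are available. Lean on these libraries where they do the work, as an engineer would, in place of code of your own. Each camera call takes 0.05 s, during which the arm holds its last target.

## Task

The bay marked by the blue status stand is ready again: with your fingertips, gently push that stand's paddle over its pivot until it lies flat on the other side with the green face up, and then press the yellow button on the same stand fully down to log the change and let it spring back. Nothing is to be picked up or shoved along: leave the blue stand where it stands, and do not disturb the grey stand, its paddle and button, or any of the bottles and labware around.

Things in the scene. Friction and masses are not known exactly. Their poses are not given: they have to be found in the camera images.
- blue_stand: Status stand, BLUE base: loose, weighted (1.6 kg), base 180 x 140 x 20 mm (x, y, z), origin at the centre of its underside, yaw within 0.8 rad of 0. Pivot axis parallel to its x, through (35, 0, 75) mm, between two aluminium cheeks: outer faces at x = -7 and 77 mm, 28 mm wide, tops 82 mm up. Rest posts at (35, +-55) mm, 72 mm high. Yellow button at (-60, 0) mm.
- blue_pivot (a point): Middle of the blue stand's pivot axis, 75 mm above the table; axes as the stand's: x along the pivot, z up, the paddle starts on the +y side and is to end on the -y side.
- blue_paddle (a joint): Angle of the blue stand's paddle, rad, stops at 0 and 3.14; starts at 0 to 0.35. 0: lies level towards the stand's +y, red face up; 1.57: upright; 3.14: level towards -y, green face up. The hinge is slightly stiff (0.035 N m): the paddle stays where it is left and takes about 0.5 to 2.5 N to move.
- blue_edge (a point): Middle of the free edge of the blue stand's paddle, 75 mm from the pivot axis. The paddle is a white-edged plate, 60 mm wide along the pivot, 6 mm thick, from 6 to 75 mm off the axis, one face red, the other green.
- blue_tab (a point): Middle of the end of the black thumb tab, 40 mm from the pivot axis. The tab is 50 mm wide along the pivot, 5 mm thick, and set square to the plate: it points up with the paddle at 0, to the stand's -y at 1.57, down at 3.14. Pushing the tab towards -y raises the paddle.
- blue_button (a joint): Travel of the yellow spring button on the blue stand, m: 0 up, 0.006 fully down (about 5 N); it springs back.
- blue_button_top (a point): Centre of the top of the blue stand's yellow button (28 mm across), pressed straight down.
- grey_stand: The other status stand, the same in every size but with a GREY base and its own paddle and button; leave it alone. Origin at the centre of its underside.
- grey_paddle (a joint): Angle of the grey stand's paddle, as for the blue one (starts between 0 and 0.35, red up).
- grey_button (a joint): Travel of the grey stand's button, m, 0 up, 0.006 down.
- tube_rack: Bystander: blue rack of capped tubes, 70 x 200 x 97 mm tall; loose, origin at the centre of its underside.
- tip_box: Bystander: grey pipette-tip box with clear lid, 85 x 125 x 65 mm tall; loose, origin at the centre of its underside.
- reagent_bottle: Bystander: white bottle with blue cap, 52 mm across, 100 mm tall; loose, origin at the centre of its underside.
- sample_jar: Bystander: small clear jar with red cap, 48 mm across, 55 mm tall; loose, origin at the centre of its underside.
- amber_bottle: Bystander: amber bottle with black cap, 60 mm across, 130 mm tall; loose, origin at the centre of its underside.
- cool_block: Bystander: aluminium tube block, 90 x 110 x 48 mm tall; loose, origin at the centre of its underside.
There are look-alikes about, which are no part of the job. Of the things like the blue_stand, leave any that is brown; of the rest the larger one is meant.

How it is judged:
By the outcome, as a careful person would: the job done as asked, in the order asked, and still so for the second after the job is handed in, with the robot touching nothing.
It also fails if it takes over 51 s, if anything falls off the work surface, if the arm or the gripper's body presses on something with over 40 N, if the wrist force passes 120 N, or if a joint passes its speed limit or range.

## Working session

There is one attempt and no reset: what is moved stays moved. The work goes in short steps, each a Python script; the robot and the scene stay as the last script left them, time stands still between calls to the robot, and variables do not carry over. Pictures are saved under pics/ and viewed, and the job is handed in when it is done.

```bash
ls; mkdir -p pics; python3 - <<'E'
from bench import arm, viewer
import cv2, numpy as np
for n in ["scene","top","wrist"]:
    im=viewer.snapshot(n); cv2.imwrite(f"pics/{n}0.png",im[:,:,::-1])
    c=viewer.calibration(n); print(n,c["K"],c["D"],c["R"],c["t"])
print(arm.get_time(),arm.get_tcp_rot())
E
```

```text
pics
scene [[491.96124205   0.         318.44602397]
 [  0.         491.96124205 192.87287889]
 [  0.           0.           1.        ]] [-0.1095644  0.         0.         0.         0.       ] [[ 0.5597589   0.82859436  0.01006756]
 [ 0.7085123  -0.47226586 -0.52438085]
 [-0.42974446  0.30065984 -0.85142431]] [-281.45249    -342.25386697 1799.74468594]
top [[467.13613047   0.         324.79741179]
 [  0.         467.13613047 194.97572561]
 [  0.           0.           1.        ]] [-0.07959144  0.          0.          0.          0.        ] [[-8.71223389e-03 -9.99961758e-01  7.60730570e-04]
 [-9.96951665e-01  8.62701650e-03 -7.75432219e-02]
 [ 7.75336937e-02 -1.43398629e-03 -9.96988701e-01]] [   5.31652628  526.75269236 1717.78873804]
wrist [[283.79465144   0.         319.31702806]
 [  0.         283.79465144 202.64881825]
 [  0.           0.           1.        ]] [-0.02695042  0.          0.          0.          0.        ] [[ 3.43479283e-01  9.39160015e-01 -6.69834244e-04]
 [ 9.11684260e-01 -3.33259139e-01  2.40354229e-01]
 [ 2.25507853e-01 -8.31673756e-02 -9.70685014e-01]] [-623.80756131  -28.86466879  389.90564703]
0.15 [[-8.03944857e-04  3.41768870e-01  9.39783695e-01]
 [-1.45796138e-03  9.39782599e-01 -3.41769719e-01]
 [-9.99998614e-01 -1.64493234e-03 -2.57247574e-04]]
```

View pics/top0.png

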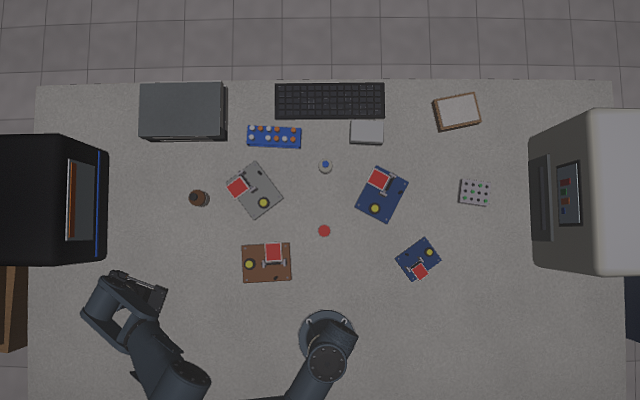

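View pics/scene0.png

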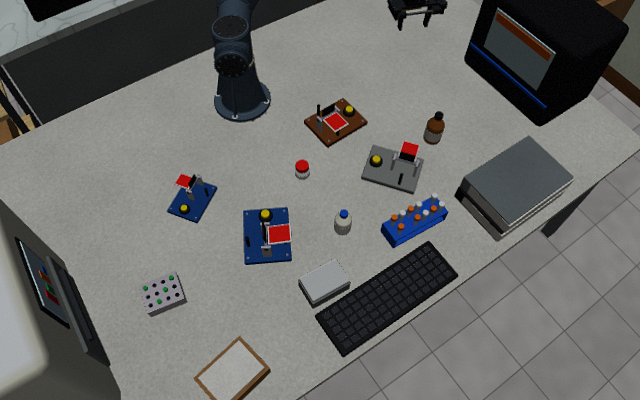

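View pics/wrist0.png

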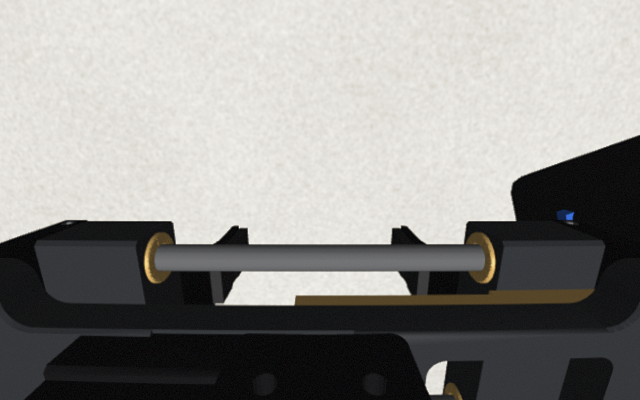

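Candidates in the top view are a large blue stand (382,193), a small blue stand (418,260), a brown one (266,262) and a grey one (254,190). I choose the large blue one and will check it in a crop and measure it.

```bash
cat > h.py <<'E'
import cv2, numpy as np
def ray(c,px):
    K,D,R,t=[np.array(c[k],float) for k in("K","D","R","t")]
    u=cv2.undistortPoints(np.array(px,float).reshape(-1,1,2),K,D).reshape(-1,2)
    d=np.c_[u,np.ones(len(u))]@R
    return -R.T@t,d
def plane(c,px,z):
    o,d=ray(c,px); return o+d*((z-o[2])/d[:,2])[:,None]
def tri(c1,p1,c2,p2):
    o1,d1=ray(c1,[p1]);o2,d2=ray(c2,[p2]);d1,d2=d1[0],d2[0]
    A=np.c_[d1,-d2];s=np.linalg.lstsq(A,o2-o1,rcond=None)[0]
    a,b=o1+s[0]*d1,o2+s[1]*d2
    return (a+b)/2,np.linalg.norm(a-b)
def proj(c,X):
    K,D,R,t=[np.array(c[k],float) for k in("K","D","R","t")]
    return cv2.projectPoints(np.array(X,float).reshape(-1,1,3),cv2.Rodrigues(R)[0],t,K,D)[0].reshape(-1,2)
E
cat > m.py <<'E'
from bench import arm, viewer
from h import *
T=cv2.imread("pics/top0.png");S=cv2.imread("pics/scene0.png")
ct,cs=viewer.calibration("top"),viewer.calibration("scene")
def mask(im,lo,hi,roi):
    h=cv2.cvtColor(im,cv2.COLOR_BGR2HSV);m=cv2.inRange(h,lo,hi);z=np.zeros_like(m);x0,y0,x1,y1=roi;z[y0:y1,x0:x1]=m[y0:y1,x0:x1];return z
def cen(m):
    y,x=np.nonzero(m);return np.array([x.mean(),y.mean()]),len(x)
Y=((22,120,80),(34,255,255));B=((105,100,40),(125,255,255));Rd=((0,150,100),(6,255,255))
for nm,im,c,roi in(("top",T,ct,(350,155,415,230)),("scene",S,cs,(238,200,298,270))):
    mb=mask(im,*B,roi)
    cn=max(cv2.findContours(mb,cv2.RETR_EXTERNAL,cv2.CHAIN_APPROX_NONE)[0],key=cv2.contourArea)
    hull=cv2.convexHull(cn).reshape(-1,2)
    P=plane(c,hull,20)[:,:2].astype(np.float32)
    r=cv2.minAreaRect(P);print(nm,"base rect",r)
    y,n=cen(mask(im,*Y,roi));print("yellow",y,n,plane(c,[y],30))
    mr=mask(im,*Rd,roi);q,n=cen(mr);print("red",q,n,plane(c,[q],75))
    cr=max(cv2.findContours(mr,cv2.RETR_EXTERNAL,cv2.CHAIN_APPROX_NONE)[0],key=cv2.contourArea)
    b=cv2.boxPoints(cv2.minAreaRect(cr));print("red box px",b.round(1).tolist())
    x0,y0,x1,y1=roi;cv2.imwrite(f"pics/crop_{nm}.png",cv2.resize(im[y0-5:y1+5,x0-5:x1+5],None,fx=7,fy=7,interpolation=cv2.INTER_CUBIC)[:600,:800])
yt=cen(mask(T,*Y,(350,155,415,230)))[0];ys=cen(mask(S,*Y,(238,200,298,270)))[0]
print("button tri",tri(ct,yt,cs,ys))
E
python3 m.py
```

```text
top base rect ((527.84716796875, -209.6464385986328), (135.7787628173828, 174.99462890625), 61.6164665222168)
yellow [374.27906977 207.93023256] 43 [[ 476.42572207 -181.72313854   30.        ]]
red [378.03535354 178.72727273] 198 [[ 579.83452975 -192.30746459   75.        ]]
red box px [[368.3999938964844, 181.1999969482422], [374.20001220703125, 169.60000610351562], [387.79998779296875, 176.39999389648438], [382.0, 188.0]]
scene base rect ((534.8878173828125, -212.69154357910156), (138.03334045410156, 183.3807373046875), 61.77276611328125)
yellow [264.66101695 213.10169492] 59 [[ 473.00621486 -180.63904357   30.        ]]
red [278.80769231 233.30769231] 312 [[ 577.60506228 -190.7255654    75.        ]]
red box px [[267.29998779296875, 227.10000610351562], [287.8999938964844, 224.1999969482422], [290.0, 239.3000030517578], [269.5, 242.1999969482422]]
button tri (array([ 475.98908302, -181.4772511 ,   35.28090637]), np.float64(0.7320250304883891))
```

View pics/crop_top.png

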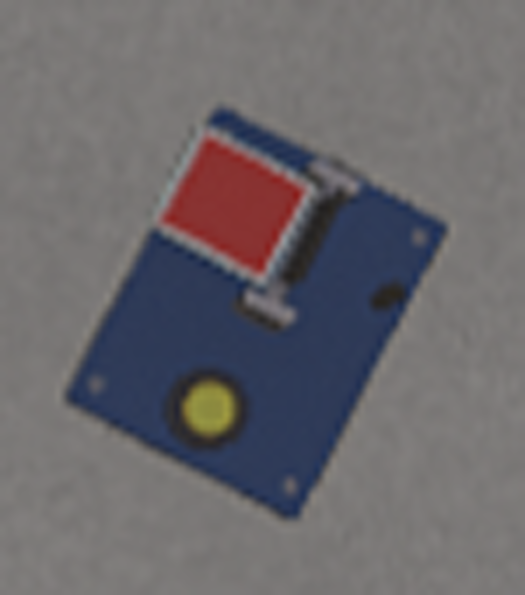

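View pics/crop_scene.png

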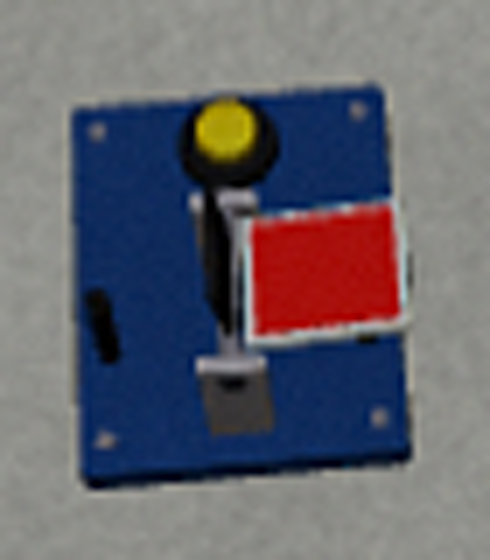

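The crop shows the large blue stand: red face up, tab upright between the aluminium cheeks, and button toward the robot. Next I refine the yaw and the paddle angle.

```bash
cat >> m.py <<'E'
print("red tri",tri(ct,[378.035,178.727],cs,[278.808,233.308]))
o=np.array([528.5,-210.,0]);
for yaw in(-.495,):
    X=np.array([np.cos(yaw),np.sin(yaw),0]);Yv=np.array([-X[1],X[0],0])
    r=tri(ct,[378.035,178.727],cs,[278.808,233.308])[0]-o
    print("red in stand",r@X,r@Yv,r[2])
    W=lambda p:o+p[0]*X+p[1]*Yv+np.array([0,0,p[2]])
    # where known points should be seen
    pts=[W(p) for p in[(-60,0,35),(-7,0,82),(77,0,82),(-90,-70,20),(90,-70,20),(90,70,20),(-90,70,20)]]
    print(proj(ct,pts).round(1).tolist());print(proj(cs,pts).round(1).tolist())
mr=mask(T,*Rd,(350,155,415,230))
for nm,im,c,roi in(("top",T,ct,(350,155,415,230)),("scene",S,cs,(238,200,298,270))):
    mr=mask(im,*Rd,roi);cr=max(cv2.findContours(mr,cv2.RETR_EXTERNAL,cv2.CHAIN_APPROX_NONE)[0],key=cv2.contourArea).reshape(-1,2)
    P=plane(c,cr,85)[:,:2].astype(np.float32);print(nm,cv2.minAreaRect(P))
px=X;xx=np.array([0,0,-1.])
for s in(1,-1):
    y=s*X;R=np.c_[xx,y,np.cross(xx,y)];print(s,arm.inverse_kinematics(W((35,30,150)),R),arm.inverse_kinematics(W((-60,0,30)),R))
E
python3 m.py|tail -8
```

```text
[[374.4, 208.1], [382.5, 194.4], [393.2, 173.9], [386.9, 224.2], [408.9, 181.6], [375.8, 164.2], [353.5, 206.6]]
[[264.7, 213.1], [264.2, 220.9], [265.4, 246.7], [242.4, 208.9], [243.7, 261.7], [291.1, 257.8], [287.0, 205.3]]
top ((578.4718017578125, -191.4010467529297), (54.669132232666016, 47.07201385498047), 62.66895294189453)
scene ((581.7291259765625, -192.83230590820312), (59.6296272277832, 49.67813491821289), 64.94654846191406)
1 [-5.19623842e-01  5.44483361e-01  1.51354848e+00 -4.44089210e-16
  1.08356081e+00 -2.46238418e-02] [-5.84265144e-01  6.24675076e-01  1.84899450e+00 -4.44089210e-16
  6.67923082e-01 -8.92651435e-02]
-1 None None
```

```bash
python3 m.py|grep "red"; cat > s.py <<'E'
from bench import arm, viewer
from h import *
yaw=-.49;o=np.array([528.5,-210.,0])
X=np.array([np.cos(yaw),np.sin(yaw),0]);Y=np.array([-X[1],X[0],0]);xx=np.array([0,0,-1.])
R=np.c_[xx,X,np.cross(xx,X)]
def W(x,y,z): return o+x*X+y*Y+np.array([0,0,z])   # stand frame -> world
def loc(p=None):
    p=np.array(arm.get_tool_pos()) if p is None else p
    d=p-o; return np.round([d@X,d@Y,d[2]],1)
def pic(n,name):
    cv2.imwrite(f"pics/{name}.png",viewer.snapshot(n)[:,:,::-1])
def crop(n,name,roi,f=7):
    x0,y0,x1,y1=roi;im=viewer.snapshot(n)[y0:y1,x0:x1,::-1]
    cv2.imwrite(f"pics/{name}.png",cv2.resize(im,None,fx=f,fy=f,interpolation=cv2.INTER_CUBIC))
E
python3 - <<'E'
from s import *
arm.gripper_to(0.0)
arm.movep(W(35,32,185),R)
print(loc(),arm.get_time(),arm.get_contact_force(),arm.get_width())
pic("scene","s1");pic("wrist","w1")
E
```

```text
red [378.03535354 178.72727273] 198 [[ 579.83452975 -192.30746459   75.        ]]
red box px [[368.3999938964844, 181.1999969482422], [374.20001220703125, 169.60000610351562], [387.79998779296875, 176.39999389648438], [382.0, 188.0]]
red [278.80769231 233.30769231] 312 [[ 577.60506228 -190.7255654    75.        ]]
red box px [[267.29998779296875, 227.10000610351562], [287.8999938964844, 224.1999969482422], [290.0, 239.3000030517578], [269.5, 242.1999969482422]]
red tri (array([ 579.44075295, -191.72144373,   79.08315753]), np.float64(0.2508040034372563))
red in stand 36.14337588453561 40.28302757240482 79.08315752565488
[ 34.8  32.9 185. ] 4.7083 [0.06962655 0.10262491 0.12511819] 0.003960602704819533
```

View pics/w1.png

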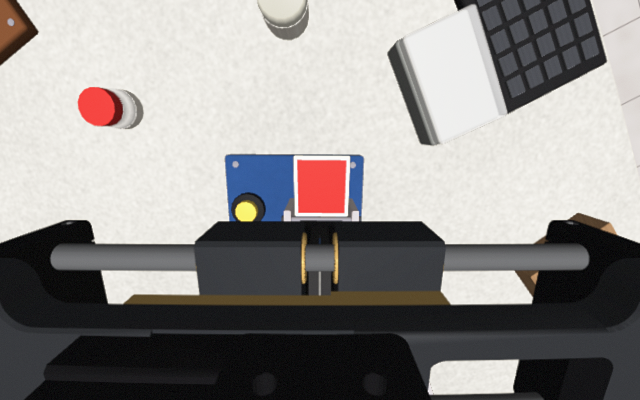

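View pics/s1.png

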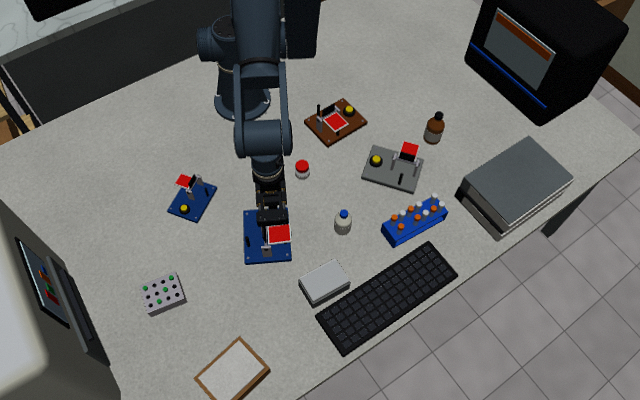

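Paddle angle is about 0 (red centre at stand (36,40,79), against an expected (35,40,78)). The wrist view shows the stand square to the tool, red plate at (321,186). First I push the tab.

```bash
python3 - <<'E'
from s import *
arm.move_straight(W(35,27,106),speed=120)
for d in [0,15,30,45,58,68]:
    t=np.radians(d);s=31
    y=-s*np.sin(t)+2.5*np.cos(t)+9.5; z=75+s*np.cos(t)+2.5*np.sin(t)
    h=arm.move_straight(W(35,y,z),speed=50,force_limit=12)
    print(d,loc(),np.round(arm.get_contact_force(),2),round(arm.get_time(),2),h)
    if h: break
pic("scene","s2");crop("scene","s2c",(225,190,315,280),6)
E
```

```text
0 [ 35.2  11.5 106.3] [-0.1   0.8   0.12] 6.07 False
15 [ 35.    3.6 105.5] [-0.06  0.4  -0.18] 6.38 False
30 [ 34.9  -4.2 102.9] [ 0.92 -0.58  0.05] 6.68 False
45 [ 34.8 -10.9  98.4] [0.42 0.27 0.1 ] 6.99 False
58 [ 34.7 -15.6  93.2] [-1.17 -0.1   0.85] 7.28 False
68 [ 34.7 -18.4  88.5] [-0.89 -0.91 -0.26] 7.54 False
```

View pics/s2c.png

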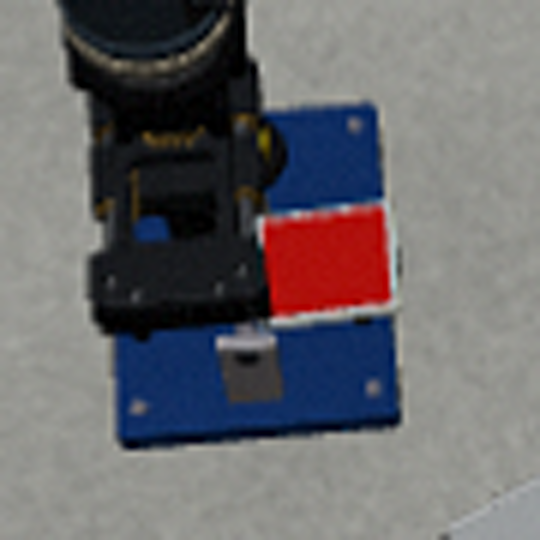

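```bash
python3 - <<'E'
from s import *
pic("wrist","w2");crop("top","t2c",(345,150,420,235),7)
E
```

```text
(no output)
```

View pics/w2.png

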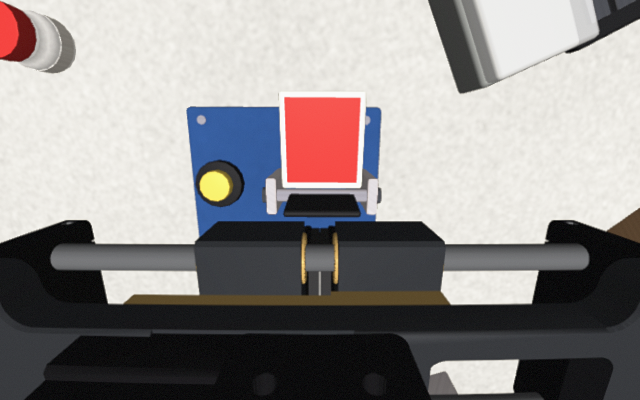

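View pics/t2c.png

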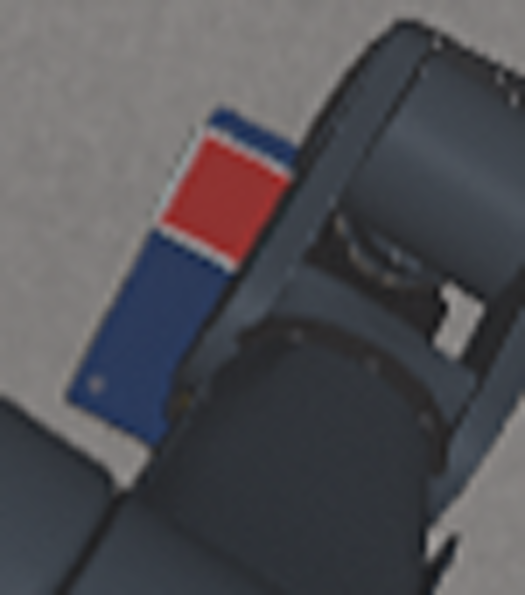

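```bash
python3 - <<'E'
from s import *
c=viewer.calibration("wrist")
for th in (0,20,40,60):
    t=np.radians(th);e=lambda a,b,x:W(x,a*np.cos(t)-b*np.sin(t),75+a*np.sin(t)+b*np.cos(t))
    print(th,"edge",proj(c,[e(75,3,5),e(75,3,65)]).round(0).tolist(),"plate near",proj(c,[e(6,3,5),e(6,3,65)]).round(0).tolist(),"tab tip",proj(c,[e(0,40,10),e(0,40,60)]).round(0).tolist())
print("pivot cheeks",proj(c,[W(-7,0,82),W(77,0,82)]).round(0).tolist(), "tcp",proj(c,[arm.get_tool_pos()]))
print(loc(), "cam",loc(-np.array(c["R"]).T@np.array(c["t"])))
E
```

```text
0 edge [[275.0, 92.0], [361.0, 91.0]] plate near [[279.0, 188.0], [358.0, 188.0]] tab tip [[279.0, 208.0], [357.0, 208.0]]
20 edge [[269.0, 95.0], [366.0, 95.0]] plate near [[278.0, 190.0], [358.0, 190.0]] tab tip [[280.0, 227.0], [356.0, 227.0]]
40 edge [[264.0, 117.0], [372.0, 116.0]] plate near [[278.0, 193.0], [358.0, 193.0]] tab tip [[282.0, 241.0], [354.0, 240.0]]
60 edge [[260.0, 156.0], [375.0, 156.0]] plate near [[278.0, 196.0], [358.0, 196.0]] tab tip [[284.0, 247.0], [352.0, 246.0]]
pivot cheeks [[262.0, 197.0], [374.0, 197.0]] tcp [[318.28835234 222.78358624]]
[ 35.1 -18.3  89. ] cam [ 36.   46.7 289.7]
```

```bash
python3 - <<'E'
import cv2,numpy as np
im=cv2.imread("pics/w2.png")[170:260,260:380]
im=(255*(im/255.)**.5).astype(np.uint8)
a=cv2.resize(im,None,fx=6,fy=6,interpolation=cv2.INTER_CUBIC)
cv2.imwrite("pics/w2c.png",a)
im=cv2.imread("pics/s2.png")[190:270,225:310]
im=(255*(im/255.)**.5).astype(np.uint8)
cv2.imwrite("pics/s2d.png",cv2.resize(im,None,fx=7,fy=7,interpolation=cv2.INTER_CUBIC))
E
```

```text
(no output)
```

View pics/w2c.png

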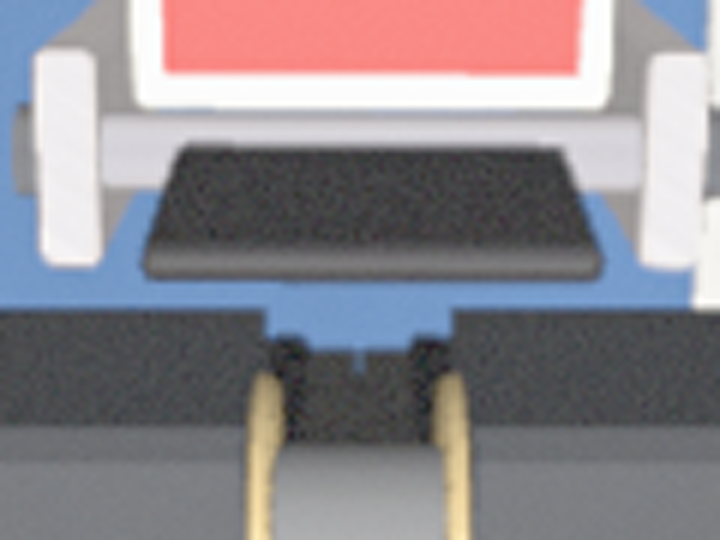

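View pics/s2d.png

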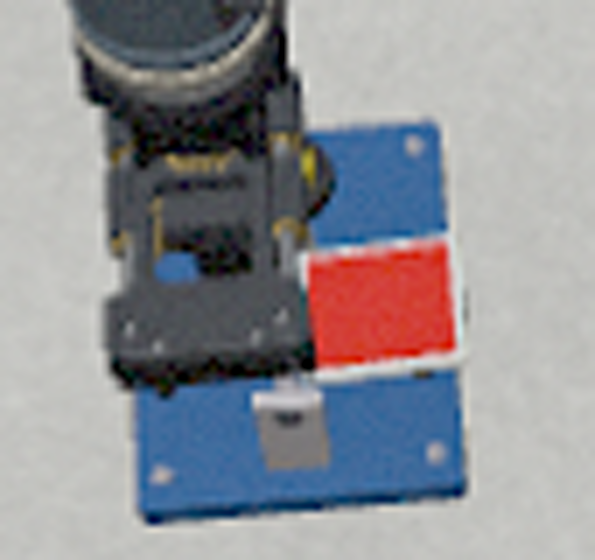

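The fingers went over the tab without moving it. The tab is still upright at rows 195–216, with the fingertips beyond it at row 228. The real tip height must differ from what I assumed, so I check it with a gentle touch on the paddle plate above its rest post (known top at 78 mm).

```bash
python3 - <<'E'
from s import *
arm.move_straight(W(35,-18,135),speed=150)
arm.move_straight(W(35,52,135),speed=180)
arm.move_straight(W(35,52,92),speed=120)
f0=np.array(arm.get_contact_force())
h=arm.move_straight(W(35,52,66),speed=15,force_limit=4)
print(h,loc(),np.round(arm.get_contact_force()-f0,2),arm.get_time())
pic("wrist","w3")
E
```

```text
False [35.1 52.  66.1] [ 0.55 -0.32 -0.24] 11.1333
```

View pics/w3.png

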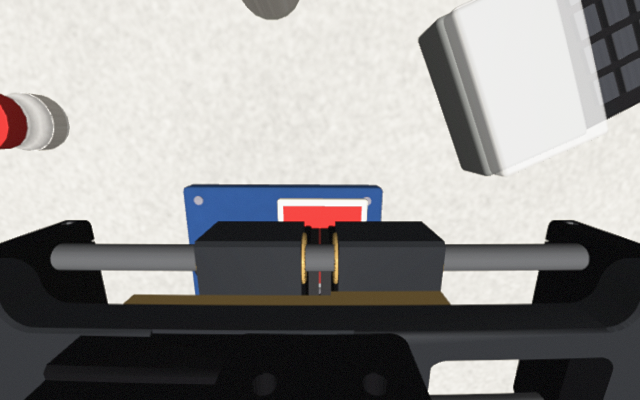

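```bash
python3 - <<'E'
from s import *
f0=np.array(arm.get_contact_force())
h=arm.move_straight(W(35,52,46),speed=15,force_limit=4)
print(h,loc(),np.round(arm.get_contact_force()-f0,2),arm.get_time(),arm.get_width())
E
```

```text
False [35.1 52.  46.1] [ 0.88 -0.18  0.15] 12.6667 0.006306862901116975
```

```bash
python3 - <<'E'
from s import *
pic("wrist","w4");crop("scene","s4c",(215,150,315,270),5);crop("top","t4c",(345,150,420,235),7)
print(arm.get_qpos(),arm.get_tool_pos())
c=viewer.calibration("wrist");print(proj(c,[W(-90,70,20),W(90,70,20),W(5,75,78),W(65,75,78)]))
E
```

```text
[-4.82641399e-01  6.89226817e-01  1.57869965e+00 -5.17642027e-05
  8.73486893e-01  7.38808706e-03] [ 583.90592235 -180.65177499   46.06158119]
[[166.21516942 192.17439699]
 [385.62663935 191.71147982]
 [268.97538891 203.09542525]
 [366.82962767 202.9220899 ]]
```

View pics/w4.png

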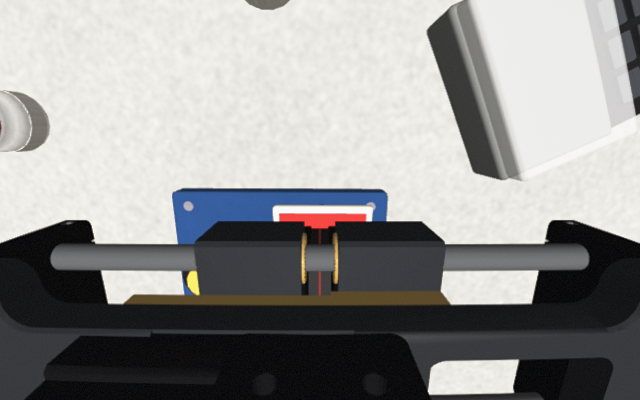

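View pics/s4c.png

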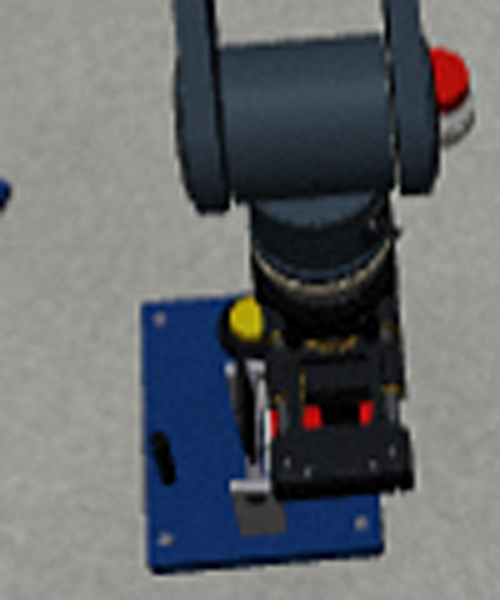

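View pics/t4c.png

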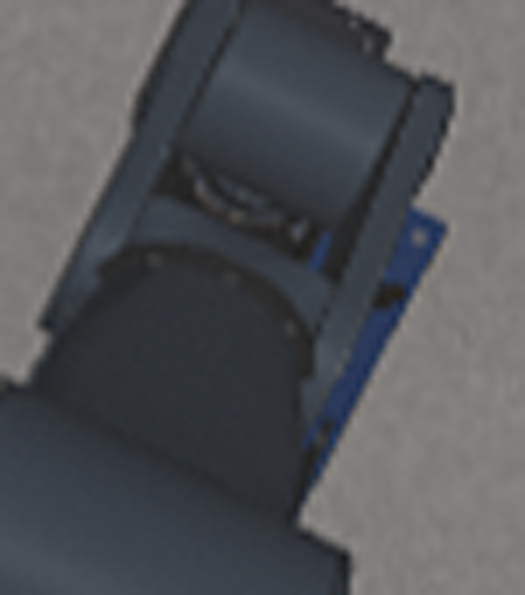

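The arm and camera poses agree with the stand. In the start picture, though, the open fingertips span 150 px for 87 mm, which puts them about 164 mm from the camera, while the stated TCP is about 210 mm away. The real tips therefore seem to sit about 40 mm behind the reported TCP. I keep feeling downward for the plate to confirm it.

```bash
python3 - <<'E'
from s import *
f0=np.array(arm.get_contact_force())
h=arm.move_straight(W(35,52,28),speed=12,force_limit=3)
print(h,loc(),np.round(arm.get_contact_force()-f0,2),arm.get_time(),arm.get_width())
pic("wrist","w5")
E
```

```text
True [35.1 52.1 40.8] [0.32 0.17 3.19] 13.5 0.0051274238855487445
```

View pics/w5.png

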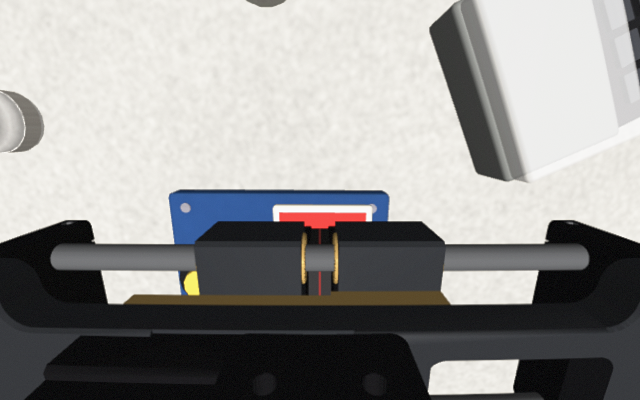

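Contact at reading 40.8 against the known plate top of 78 gives real tips 37 mm behind the reported TCP along the tool. I correct for it and repeat the tab push, keeping extra clearance for the gripper body.

```bash
cat >> s.py <<'E'
OFF=37.2
def T(x,y,ztip): return W(x,y,ztip-OFF)
E
python3 - <<'E'
from s import *
arm.move_straight(T(35,52,100),speed=120)
arm.move_straight(T(35,27,107),speed=100)
f0=np.array(arm.get_contact_force())
for d in [0,15,30,45,60]:
    t=np.radians(d);s=33
    y=-s*np.sin(t)+2.5*np.cos(t)+9.5; z=75+s*np.cos(t)+2.5*np.sin(t)
    h=arm.move_straight(T(35,y,z),speed=40,force_limit=8)
    print(d,loc(),np.round(arm.get_contact_force()-f0,2),round(arm.get_time(),2),h)
    if h: break
pic("wrist","w6");crop("scene","s6c",(215,180,315,275),6)
E
```

```text
0 [35.1 11.8 70.8] [ 1.21  0.53 -1.53] 14.82 False
15 [35.   3.  70.3] [ 0.18 -0.16 -3.07] 15.19 False
30 [35.  -5.3 67.5] [-0.96  0.94 -1.47] 15.56 False
45 [ 35.  -12.5  62.7] [ 0.73 -1.11 -2.54] 15.93 False
60 [ 35.  -18.1  56.2] [ 0.07  0.18 -1.77] 16.29 False
```

View pics/w6.png

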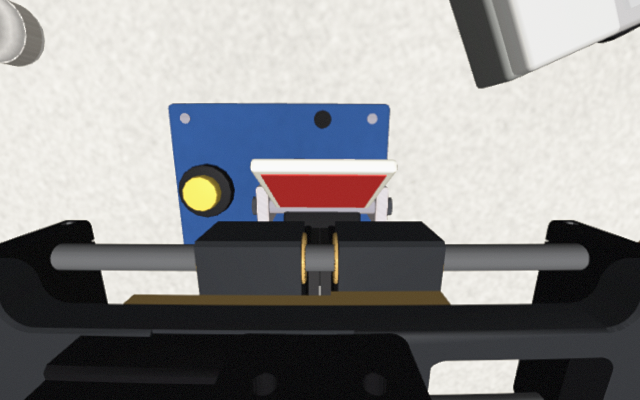

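View pics/s6c.png

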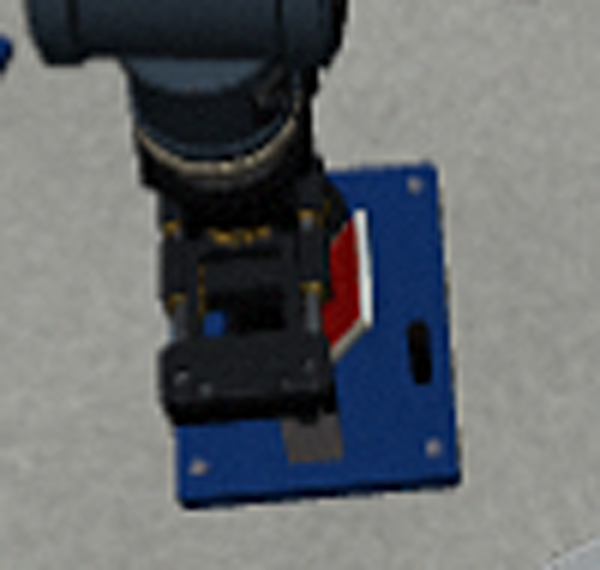

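The wrist view shows the paddle lifted to roughly 50–55° (edge at row 165) and the stand unmoved. Now I go round to the +y side and push the plate over.

```bash
python3 - <<'E'
from s import *
arm.move_straight(T(35,-16,168),speed=200)
arm.move_straight(T(35,78,168),speed=200)
arm.move_straight(T(35,78,122),speed=150)
f0=np.array(arm.get_contact_force())
P=[]
for d,z in((50,121),(62,126),(76,131)):
    t=np.radians(d);P.append((d,75*np.cos(t)+3*np.sin(t)+9.5,z))
for d in(90,105,120,135,150,165):
    t=np.radians(d);P.append((d,60*np.cos(t)+3*np.sin(t)+9.5,75+60*np.sin(t)-3*np.cos(t)))
for d,y,z in P:
    h=arm.move_straight(T(35,y,z),speed=50,force_limit=8)
    print(d,loc(),np.round(arm.get_contact_force()-f0,2),round(arm.get_time(),2),h)
    if h: break
pic("wrist","w7");crop("scene","s7c",(215,180,315,275),6)
E
```

```text
50 [35.2 59.7 84.1] [-1.24 -0.23 -0.59] 18.5 False
62 [35.2 47.1 89. ] [-0.45 -0.1  -0.04] 18.93 False
76 [35.1 30.  93.9] [-0.2   0.37 -1.34] 19.43 False
90 [35.1 12.1 97.9] [-1.04 -0.45 -0.7 ] 19.94 False
105 [35.  -3.6 96.5] [-0.09 -0.2  -0.33] 20.41 False
120 [ 34.9 -18.3  91.1] [-0.22 -0.58 -0.28] 20.88 False
135 [ 34.9 -31.2  82.1] [-1.01 -0.64  0.31] 21.34 False
150 [ 34.8 -41.2  70. ] [-0.92  0.16  0.17] 21.81 False
165 [ 34.7 -47.8  55.8] [-1.01 -0.99 -0.32] 22.27 False
```

View pics/w7.png

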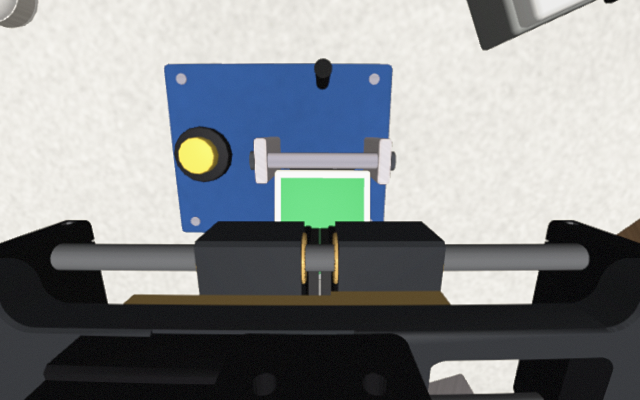

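View pics/s7c.png

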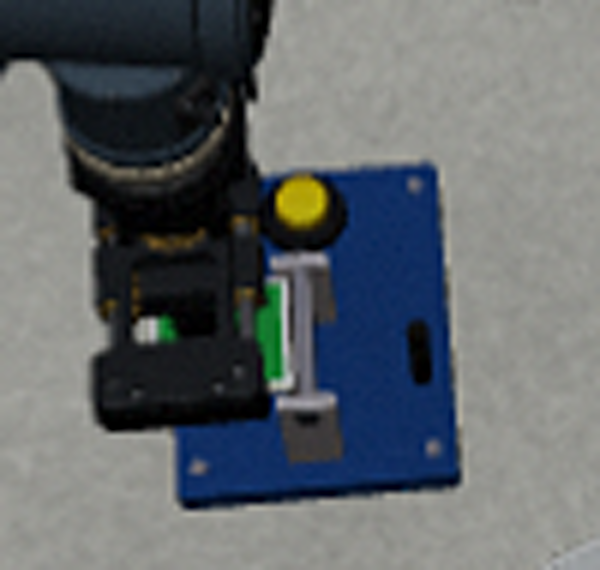

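The green face is up and the paddle is nearly down. I press it gently onto the post, then check with the arm raised.

```bash
python3 - <<'E'
from s import *
f0=np.array(arm.get_contact_force())
h=arm.move_straight(T(35,-53,70),speed=20,force_limit=6)
print(h,loc(),np.round(arm.get_contact_force()-f0,2),round(arm.get_time(),2))
arm.move_straight(T(35,-53,130),speed=150)
arm.move_straight(T(-60,0,130),speed=180)
print(loc(),arm.get_time())
pic("wrist","w8");crop("scene","s8c",(215,180,315,275),6)
E
```

```text
True [ 35.  -51.1  40.8] [-0.2   0.82  5.7 ] 23.18
[-58.6  -0.3  92.7] 24.4417
```

View pics/w8.png

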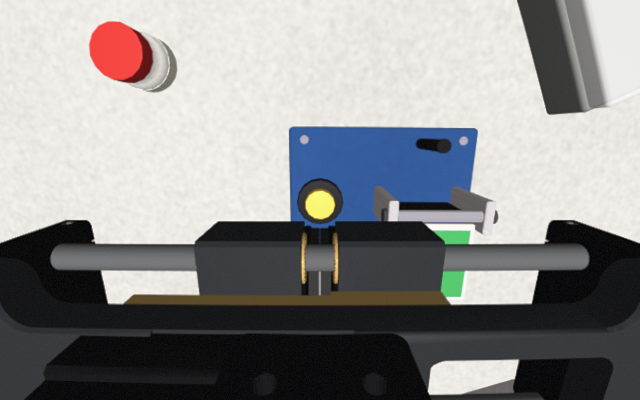

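View pics/s8c.png

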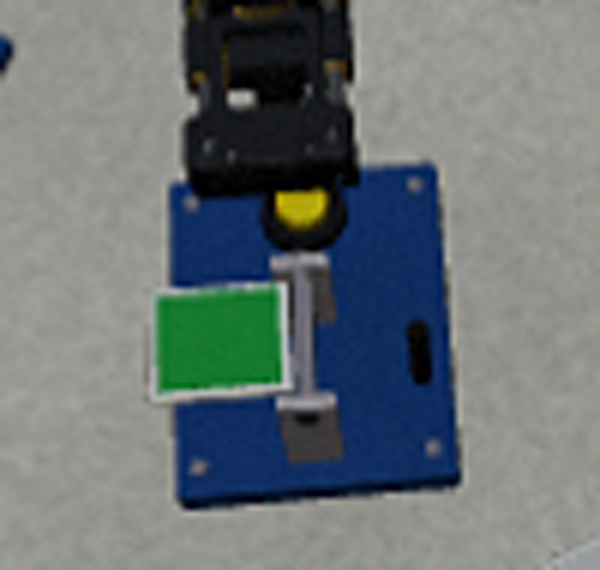

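The paddle is flat: the press stopped at 40.8, the same reading as when the plate rested on the other post, and green shows at (218,340) in the crop. Before the button press I turn the gripper 90° so its long body clears the cheeks.

```bash
python3 - <<'E'
from s import *
R2=np.c_[xx,Y,np.cross(xx,Y)]
print(arm.inverse_kinematics(T(-60,0,30),R2))
arm.movep(T(-60,0,130),R2)
arm.move_straight(T(-60,0,46),speed=120)
print(loc(),arm.get_time())
f0=np.array(arm.get_contact_force())
z=46
hist=[]
while z>22:
    z-=2
    h=arm.move_straight(T(-60,0,z),speed=15,force_limit=12)
    f=np.array(arm.get_contact_force())-f0
    hist.append((z,round(loc()[2]+OFF,1),round(f[2],1)))
    if h or f[2]>11: break
arm.pause(.2)
print(hist,arm.get_contact_force()-f0,loc(),arm.get_time())
E
```

```text
[-5.84866349e-01  6.95423490e-01  1.86384719e+00 -4.44089210e-16
  5.82321974e-01 -1.66566268e+00]
[-59.5  -0.    9.1] 26.7917
[(44, np.float64(44.5), np.float64(-0.3)), (42, np.float64(42.1), np.float64(1.5)), (40, np.float64(40.1), np.float64(3.1)), (38, np.float64(38.1), np.float64(4.1)), (36, np.float64(36.1), np.float64(3.8)), (34, np.float64(36.1), np.float64(7.1))] [0.11040046 0.21214286 7.87559453] [-59.7  -0.   -1.1] 28.6167
```

```bash
python3 - <<'E'
from s import *
f0=np.array(arm.get_contact_force());h=arm.move_straight(T(-60,0,31),speed=12,force_limit=12)
print(h,loc()+[0,0,OFF],arm.get_contact_force(),f0)
pic("wrist","w9");crop("scene","s9c",(215,180,315,275),6)
arm.move_straight(T(-60,0,60),speed=60)
arm.move_straight(T(-60,0,150),speed=150)
arm.movep(W(-190,60,190),arm.get_tcp_rot()) if arm.inverse_kinematics(W(-190,60,190),arm.get_tcp_rot()) is not None else print("noIK")
print(loc(),arm.get_time())
pic("scene","s10");pic("top","t10");crop("scene","s10c",(215,180,315,275),6)
E
```

```text
True [-59.6   0.   36.1] [0.35421884 1.14047936 6.58404204] [-0.35016791  0.66683836  8.09289335]
[-188.6   59.8  189.8] 30.95
```

View pics/s9c.png

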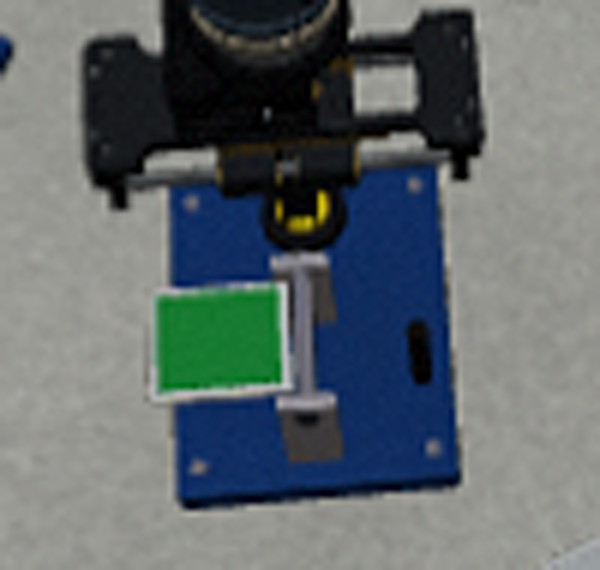

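View pics/w9.png

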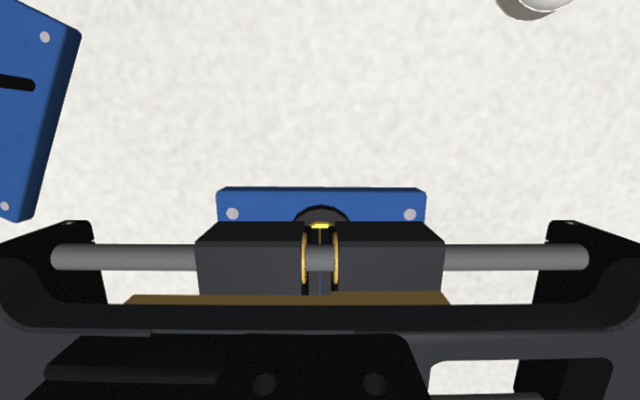

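View pics/s10.png

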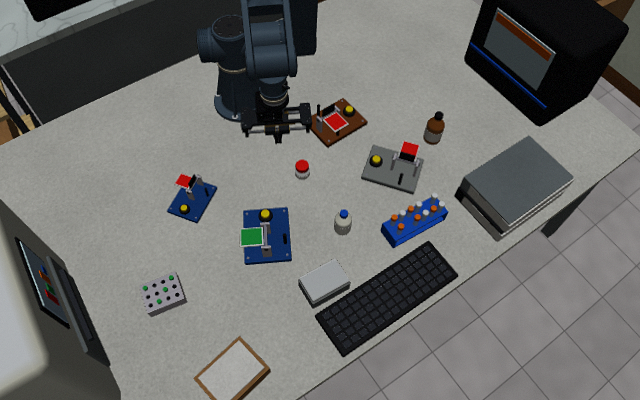

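View pics/t10.png

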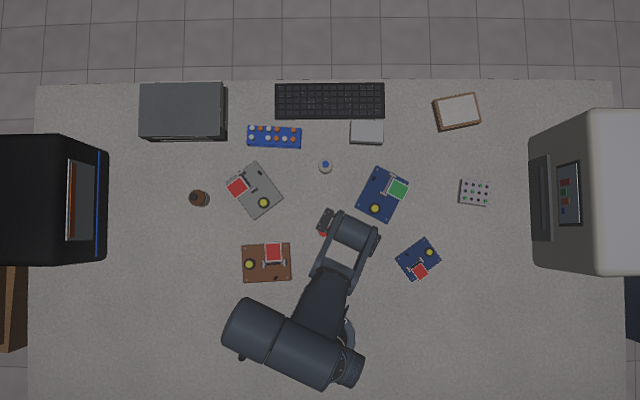

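```bash
python3 - <<'E'
from s import *
a=cv2.imread("pics/scene0.png");b=cv2.imread("pics/s10.png")
def yc(im,hs=((22,120,80),(34,255,255))):
    m=cv2.inRange(cv2.cvtColor(im,cv2.COLOR_BGR2HSV),*hs)[200:230,250:280];y,x=np.nonzero(m);return x.mean()+250,y.mean()+200,len(x)
print("yellow",yc(a),yc(b))
d=cv2.absdiff(a,b).max(2);m=(d>45).astype(np.uint8)
n,l,s,c=cv2.connectedComponentsWithStats(m);print([list(map(int,q)) for q in s[1:] if q[4]>4])
c=viewer.calibration("scene");ct=viewer.calibration("top")
g=[]
for im in(b,cv2.imread("pics/t10.png")):
    m=cv2.inRange(cv2.cvtColor(im,cv2.COLOR_BGR2HSV),(50,120,60),(75,255,255));k=max(cv2.findContours(m,0,1)[0],key=cv2.contourArea);M=cv2.moments(k);g.append([M["m10"]/M["m00"],M["m01"]/M["m00"]])
p,e=tri(ct,g[1],c,g[0]);print("green",loc(p),e)
print(arm.get_contact_force())
arm.job_done()
E
```

```text
yellow (np.float64(264.66101694915255), np.float64(213.10169491525423), 59) (np.float64(264.73333333333335), np.float64(213.08333333333334), 60)
[[251, 1, 7, 5, 15], [241, 0, 77, 144, 5741], [387, 0, 61, 31, 977], [243, 19, 4, 12, 21], [208, 33, 2, 7, 12], [211, 36, 5, 7, 11], [199, 47, 47, 26, 284], [249, 62, 4, 4, 5], [241, 94, 28, 24, 154], [242, 116, 2, 3, 5], [241, 222, 26, 25, 476], [267, 223, 25, 22, 444]]
green [ 35.6 -41.7  74.1] 0.8350109381640483
[-0.26673301  0.33881015  0.04391496]
the job is handed in; nothing more can be done
```

I turned the blue stand's paddle fully over, then pressed its yellow button and let it spring back. I handed the job in at about 31 s of the 51 s allowed.

**Tool length:** The first tab push went over the tab without touching it, because the real fingertips sit about 37 mm behind the reported TCP. I confirmed this with a gentle touch on the paddle (about 3 N), corrected for it, and repeated the push.

**Last checks:**
- **Paddle:** The green face is up, with its centre measured at stand (36, −42, 74) mm. The expected position when flat is about (35, −40, 78), so the height is 4 mm low. The closing press stopped at the same height as on the other rest post, so I take it as flat.
- **Button:** The fingers moved 6 mm from contact to a hard stop at about 8 N, and pressing again stopped at the same place. Contact came about 7 mm higher than the 35 mm I had triangulated from the images. I didn't settle that difference, but the force and travel fit a full press. The button's image position afterwards matches the start to 0.1 px, so it sprang back.
- **Everything else:** Comparing the scene picture before and after, only the arm and the blue paddle changed. Neither the blue or grey stand nor any labware moved visibly. The arm was clear of everything, with about 0 N on the tool.

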